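# Unplug the spent sensor and shut its bay

## Task

The orange sensor plug is spent: pull it straight out of its bay in the sloping dock, put it in the steel tray, and press the dust cover of the emptied bay gently down until it clicks shut, without leaning hard on it or on the dock. Leave the blue plug in place with its cover open, and do not knock over or shove the other things on the bench.

Things in the scene. Friction and masses are not known exactly. Their poses are not given: they have to be found in the camera images.
- orange_plug: Orange sensor plug, 63 mm long. Origin on its axis at the collar's underside, which lies on the dock's face when plugged in. z: out of the socket, 30 deg off vertical; y: sideways along the dock. Collar 24 (x) x 32 (y) mm, z 0 to 5; grip block 18 (x) x 22 (y) mm, z 5 to 35; shank 12 x 18 mm, z -28 to 0. 60 g. A sprung detent holds it until a straight pull of 15 to 20 N.
- blue_plug: Blue sensor plug, 63 mm long. Origin on its axis at the collar's underside, which lies on the dock's face when plugged in. z: out of the socket, 30 deg off vertical; y: sideways along the dock. Collar 24 (x) x 32 (y) mm, z 0 to 5; grip block 18 (x) x 22 (y) mm, z 5 to 35; shank 12 x 18 mm, z -28 to 0. The good one, in the other bay; it stays.
- dock: White console on a blue base, fixed, 194 mm wide (y). Origin at table level, 56 mm below the face's centre. The face slopes 30 deg, rising from z 32 mm at x -44 mm (front) to z 76 mm at x 35 mm; behind it a flat top, z 75 mm, reaches x 128 mm. Two sockets side by side, 84 mm apart, each with a cover hinged above it on the slope.
- bay_left (a point): Centre of the mouth of the socket on the dock's left (+y) side, on the sloping face; socket 13.5 x 19.5 mm, 32 mm deep.
- bay_right (a point): The same for the socket on the dock's right (-y) side.
- tray: Open steel tray, fixed, 140 (x) x 180 (y) x 35 mm high, walls and floor 4 mm. Origin: centre of its underside.
- cover_left (a joint): Angle (rad) of the left (+y) bay's clear, black-framed dust cover: 0 = shut, parallel to the face, its top 9 mm off it; about 2 = standing open. Stiff hinge, stays where put. At about 0.2 rad its free edge meets a sprung catch; pressed past it (8 to 15 N) it snaps to 0 and is held.
- cover_left_hinge (a point): Mid-point of the left cover's hinge axis (along the dock's y), 36 mm up the slope from the socket's centre, 6 mm off the face. The cover is 50 mm wide and reaches 65 mm from the axis; its outer side is 3 mm from the axis, its inner side 1 mm.
- cover_left_press (a point): Point on the outer side of the left cover, 45 mm from the hinge axis, mid-width: where to press. Moves with the cover. Its z axis: out of the cover's outer side; its x axis: towards the hinge.
- cover_right (a joint): Angle (rad) of the right (-y) bay's clear, black-framed dust cover: 0 = shut, parallel to the face, its top 9 mm off it; about 2 = standing open. Stiff hinge, stays where put. At about 0.2 rad its free edge meets a sprung catch; pressed past it (8 to 15 N) it snaps to 0 and is held.
- cover_right_hinge (a point): Mid-point of the right cover's hinge axis (along the dock's y), 36 mm up the slope from the socket's centre, 6 mm off the face. The cover is 50 mm wide and reaches 65 mm from the axis; its outer side is 3 mm from the axis, its inner side 1 mm.
- cover_right_press (a point): Point on the outer side of the right cover, 45 mm from the hinge axis, mid-width: where to press. Moves with the cover. Its z axis: out of the cover's outer side; its x axis: towards the hinge.
- reagent_bottle: White bottle with blue cap, 60 mm across, 130 mm high. Bystander. Origin: centre of its underside.
- dropper_bottle: Small amber bottle with red cap, 32 mm across, 65 mm high, beside the dock. Bystander. Origin: centre of its underside.
- swab_jar: Glass jar with steel lid, 70 mm across, 90 mm high. Bystander. Origin: centre of its underside.
- slide_box: Green box 85 x 32 x 30 mm. Bystander. Origin: centre of its underside.
- tube_rack: White rack of capped sample tubes, 60 x 150 x 86 mm. Bystander. Origin: centre of its underside.
- marker: White marker pen with blue cap, 125 mm long, 13 mm thick. Bystander. Origin: centre of its underside.
There are look-alikes about, which are no part of the job. Of the things like the tray, leave any that is turquoise; of the rest the smaller one is meant.

How it is judged:
At the end, for the whole second after the job is handed in: The orange plug rests inside the tray (its origin within the tray walls and less than 48 mm above the tray's underside, still), the cover of the bay it came from is shut in its catch (below 0.07 rad), the blue plug is within 5 mm of where it was and its cover is still open (above 1.2 rad) (((y of blue_plug in the frame of dock above 0 m and value of joint cover_right below 0.07 rad and value of joint cover_left above 1.2 rad) or (y of blue_plug in the frame of dock below 0 m and value of joint cover_left below 0.07 rad and value of joint cover_right above 1.2 rad)) and x of orange_plug in the frame of tray between -0.066 and 0.066 m and y of orange_plug in the frame of tray between -0.086 and 0.086 m and z of orange_plug in the frame of tray below 0.048 m and linear speed of orange_plug below 0.02 m/s and distance of blue_plug from where it was at the start of the episode below 0.005 m); the robot touches nothing.
It fails at once if the fingers press on the dock or a cover with over 60 N (contact force between the fingers and dock above 60 N).
It fails at once if the blue plug pulled or pushed out of place by more than 8 mm (distance of blue_plug from where it was at the start of the episode above 0.008 m).
It fails at once if the cover of the blue plug's bay swung down below 1.2 rad ((y of blue_plug in the frame of dock above 0 m and value of joint cover_left below 1.2 rad) or (y of blue_plug in the frame of dock below 0 m and value of joint cover_right below 1.2 rad)).
It fails at once if a bottle, the jar, the green box, the tube rack or the marker shoved by more than 50 mm or knocked over (distance of any of reagent_bottle, dropper_bottle, swab_jar, slide_box, tube_rack, marker from where it was at the start of the episode above 0.05 m or angle between any of reagent_bottle, dropper_bottle, swab_jar, slide_box, tube_rack, marker's own z axis and vertical above 0.7 rad).
It also fails if it takes over 61 s, if anything falls off the work surface, if the arm or the gripper's body presses on something with over 40 N, if the wrist force passes 120 N, or if a joint passes its speed limit or range.

## Robot

A 7-joint arm with a two-finger parallel gripper is mounted at the origin on the work surface. World frame = base frame: x ahead of the robot, y to its left, z up, the work surface at z = 0. Lengths are in m, angles in rad, forces in N, time in s.
With the tool pointing down it reaches from about 0.425 to 0.925 m from the base axis. Payload 6.8 kg.
Tool frame: the origin (TCP) lies at the very end of the fingers, on their centre line; the grasp point (between the pads) lies 19 mm behind it (grip_point_offset is the distance from the TCP to the grasp point, in m); z points along the fingers, y is the line along which they close (so a half turn about z gives the same grasp; the last joint's range is limited). The gripper opens to 85 mm and grips with 20 to 120 N. Pads are 22 mm wide; open, the fingers measure 114 mm over their backs; the gripper's body (76 mm by 85 mm) begins 54 mm behind the grasp point. The pads swing forward as they close: fully open they stand 13 mm farther back than shut.
Start: joints at [1.198, 0.477, 0.022, 1.555, -0.011, 1.109, -0.083], TCP at [0.177, -0.651, 0.231] pointing down, gripper open.
Joint ranges: [-2.96, 2.96], [-0.34, 2.1], [-1.41, 1.46], [0.24, 2.44], [-1.37, 4.51], [0.17, 1.92], [-2.96, 2.96]. Speed limits (rad/s): [2.39, 2.39, 3.14, 3.14, 3.14, 3.14, 3.14].

## Interface

Orientations are given as a unit quaternion [w, x, y, z].
In Python, from station import * gives the robot as it stands.
- The arm moves only by the tool carry_out, never from a script. Its argument "rows" is text: rows parted by semicolons, each of 4 numbers parted by spaces: the shift along the world's x, y, z in mm, then the turn about the world's z in degrees. In form: dx dy dz yaw; .... A call has 1 to 10 rows; each row shifts and turns the commanded pose from where the row before left it; what a row does not reach is not made up. A row lasts 1/8 s, in which the tool goes at most 62.5 mm and 10.7 degrees, less where a joint would pass 70% of its speed; a pose out of reach is approached as far as the arm can. A call is refused whole if a number of a shift passes 62.5 or a number of a turn 10.7, either way. A call with a gripper value outside its range is refused whole. "claw" is the finger opening in mm, from 0 to 85.4, set as the call begins (left out, the last holds). The fingers move at their own pace and stop on an object; "force" is the grip in N (left out, the last holds). Time passes only in rows, so rows that do not move let the fingers close. It gives the time, the measured TCP pose, the force, the opening and the grip force at its end, in the units of the state.
- get_obs(): the state, without advancing time (a new reading comes with each control period).
- read_camera(name): name is "scene" or "top"; returns a dict with "img" (400x640x3 uint8, blue, green, red), "fov_y" (degrees; the focal length in pixels is half the picture's height over the tangent of half this angle, whatever the lens; pixels are square), "cx", "cy" (the principal point, pixels), "world_to_cam" (4x4, takes a point from world to camera coordinates). Camera axes: x right, y up, looking along -z (the intrinsics and any distortion apply to the point x, -y, -z); pixel columns grow to the right and rows downward; lengths in m; the calibration is good to about 2 mm. A picture is of the moment at which its call begins. There is no depth.
- hand_in(): hands the job in; it is judged then, once.
Trained networks look in the newest picture that a camera, given by its name, has taken for a name from the list of things; names that differ only in an ending like _2 or _b are one class to them, and where a whole thing is asked for, a point or a joint stands for the part that bears it (a point fixed in the world has none). Each returns a list of dicts, best first, with "confidence" (0 to 1); they miss things now and then, are a little off and sometimes report something else, mostly with a low value. They report only what shows in the picture. A call takes as long as a camera call. They do not tell look-alikes from the thing itself.
- recognise(camera, thing): "centre" ([column, row] in pixels, amid what is visible of it).
- outline_of(camera, thing): "pixels" (400x640 bool, what is visible of it) and "centre" ([column, row] in pixels, amid what is visible of it).
- place_of(camera, thing): "centre" ([column, row] in pixels: a listed point, or the origin of a listed thing).
The state is a dict: "t": time; "q": joint angles; "joint_vel": joint speeds; "joint_torque": joint torques, N m; "eef_pos": TCP position; "tool_rot": TCP orientation; "contact_force": force on the tool from outside, world axes, zero at the start; "torque": the same for the moment, N m; "gripper_width": opening from 0.0 (shut) to 1.0 (fully open); "grasp_force": force on a finger pad.
Only numpy, scipy, OpenCV 4.12 (cv2) and the standard library are available. Lean on these libraries where they do the work, as an engineer would, in place of code of your own. Each camera call takes 0.05 s, during which the arm holds its last target. There are 200 camera calls.

## Working session

There is one attempt and no reset: what is moved stays moved. The work goes in short steps, Python scripts to look and compute and a tool call to move; the robot and the scene stay as the last step left them, time stands still between calls to the robot, and variables do not carry over. Pictures are saved under pics/ and viewed, at most 10 in all, crops included, and the job is handed in when it is done.

Besides the shell and the picture viewer there is one more tool, called after "Emit:" as a command line: name --argument value ..., lists and objects as JSON in quotes. carry_out: Moves the arm, as the interface text tells. Its arguments: {"type":"object","properties":{"rows":{"type":"string"},"claw":{"type":"number"},"force":{"type":"number"}},"required":["rows"]}

```bash
mkdir -p pics; ls; cat > h.py <<'E'
from station import *
import numpy as np, cv2
def ray(c,px):
    f=200/np.tan(np.radians(c["fov_y"])/2)
    M=np.array(c["world_to_cam"]); R=M[:3,:3]; o=-R.T@M[:3,3]
    d=np.array([(px[0]-c["cx"])/f,-(px[1]-c["cy"])/f,-1]); d=R.T@d
    return o,d/np.linalg.norm(d)
def atz(c,px,z):
    o,d=ray(c,px); return o+d*(z-o[2])/d[2]
def proj(c,p):
    f=200/np.tan(np.radians(c["fov_y"])/2)
    q=np.array(c["world_to_cam"])@np.r_[p,1]
    return np.array([c["cx"]+f*q[0]/-q[2], c["cy"]-f*q[1]/-q[2]])
def tri(c1,p1,c2,p2):
    o1,d1=ray(c1,p1);o2,d2=ray(c2,p2)
    s=np.linalg.lstsq(np.c_[d1,-d2],o2-o1,rcond=None)[0]
    a=o1+d1*s[0];b=o2+d2*s[1]
    return (a+b)/2,np.linalg.norm(a-b)
E
python3 - <<'E'
from h import *
C={}
for n in("scene","top"):
    c=read_camera(n);C[n]=c;cv2.imwrite(f"pics/{n}0.png",c["img"]); print(n,{k:v for k,v in c.items() if k!="img"})
for t in["orange_plug","blue_plug","dock","tray","bay_left","bay_right","cover_left_hinge","cover_right_hinge","cover_left_press","cover_right_press"]:
    P={}
    for n in C:
        P[n]=place_of(n,t); print(t,n,[(np.round(x["centre"],1),round(x["confidence"],2)) for x in P[n][:4]])
    if P["scene"] and P["top"]: print("   ",tri(C["scene"],P["scene"][0]["centre"],C["top"],P["top"][0]["centre"]))
o=get_obs();print(o)
E
```

```text
pics
scene {'fov_y': 57.25751634367282, 'cx': 322.4267723478539, 'cy': 196.26091265714965, 'world_to_cam': array([[ 0.85854564,  0.51273113, -0.00248375, -0.45792514],
       [-0.34452445,  0.58046505,  0.73780975,  0.09233549],
       [ 0.37973975, -0.63258764,  0.67500415, -1.29549945],
       [ 0.        ,  0.        ,  0.        ,  1.        ]])}
top {'fov_y': 45.99624044742094, 'cx': 309.88287780531385, 'cy': 203.58802014676303, 'world_to_cam': array([[-0.02876562, -0.99958391,  0.00213234,  0.02592124],
       [ 0.97705906, -0.02766695,  0.21116374, -0.51208993],
       [-0.21101688,  0.00815767,  0.97744838, -1.54273913],
       [ 0.        ,  0.        ,  0.        ,  1.        ]])}
orange_plug scene [(array([315.6, 239.7]), 0.66), (array([321.6, 220.6]), 0.6)]
orange_plug top [(array([318.5, 192. ]), 0.4)]
    (array([ 0.55206617, -0.03383261, -0.00549713]), np.float64(0.038553056012454595))
blue_plug scene [(array([304. , 241.8]), 0.45)]
blue_plug top [(array([345.7, 191.4]), 0.64)]
    (array([ 0.5484094 , -0.11408668,  0.0573368 ]), np.float64(0.0069322645565358075))
dock
[... 1778 characters left out ...]
rray([ 1.1978905 ,  0.47700232,  0.02238928,  1.55536242, -0.01149193,
        1.10928298, -0.08308425]), 'joint_vel': array([ 0.00379087,  0.00043537, -0.00049129,  0.00116263,  0.00051988,
        0.0013127 , -0.00094486]), 'joint_torque': array([-2.24833639e-04, -5.96341896e+01,  1.60627920e+00, -2.81550694e+01,
        1.24305362e-02,  1.59512845e-03,  1.40322885e-05]), 'eef_pos': array([ 0.17668618, -0.65150865,  0.23132204]), 'tool_rot': array([3.46560173e-05, 9.91246993e-01, 1.32020440e-01, 1.33790742e-05]), 'contact_force': array([ 0.04159225, -0.21166233,  0.94219597]), 'torque': array([-0.01209134,  0.06017285, -0.00771215]), 'grasp_force': 0.0, 'gripper_width': 0.9983546943858467}
```

```bash
python3 - <<'E'
from h import *
s=cv2.imread("pics/scene0.png");t=cv2.imread("pics/top0.png")
a=cv2.resize(s[130:290,220:460],(800,533),interpolation=cv2.INTER_CUBIC)
b=cv2.resize(t[140:320,140:440],(800,480),interpolation=cv2.INTER_CUBIC)
cv2.imwrite("pics/sc.png",a);cv2.imwrite("pics/tc.png",b)
E
```

```text
(no output)
```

View pics/sc.png

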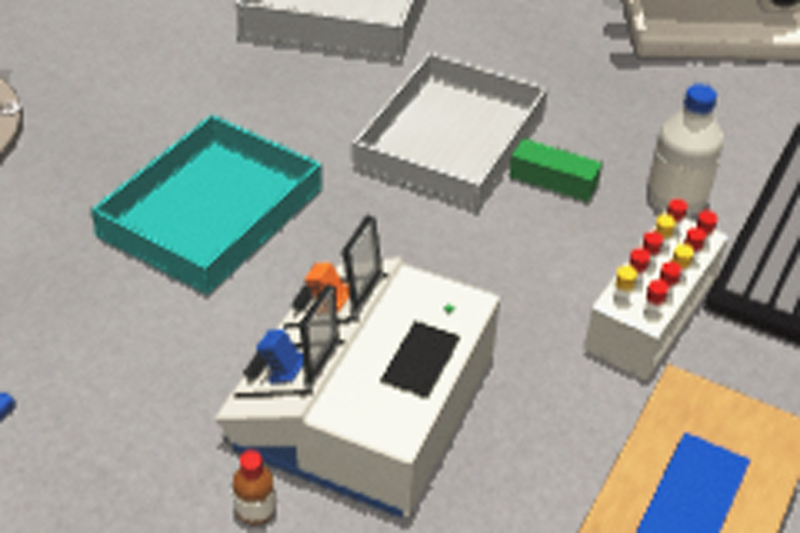

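View pics/tc.png

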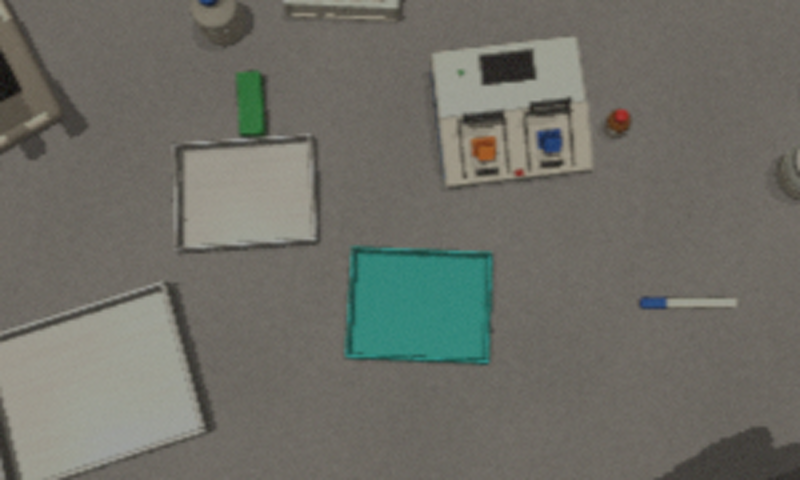

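View pics/scene0.png

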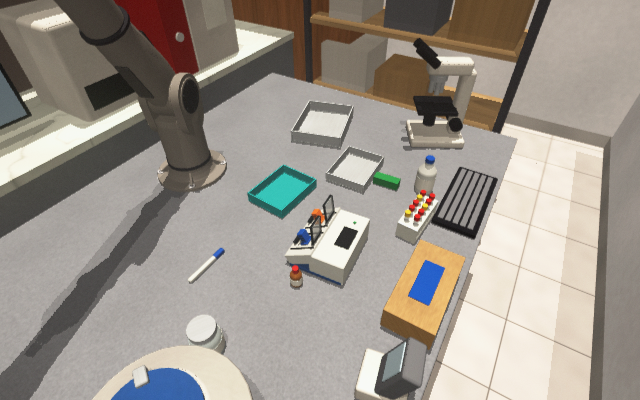

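Trays (top view): turquoise (297,254) is excluded. Of the steel pair, the large one is at (178,284) and the small one at (233,213), so the small one is meant. Orange sits in the dock's left (+y) bay at top (322,196) and blue in the right bay at (346,193); both covers are open. Next I fit the dock and tray poses.

```bash
cat >> h.py <<'E'
def hullmask(c,V):
    m=np.zeros((1600,2560),np.uint8); p=np.array([proj(c,v) for v in V])*4+2
    cv2.fillConvexPoly(m,cv2.convexHull(p.astype(np.float32)).astype(np.int32),1)
    return m
def place(P,V):
    c,s=np.cos(P[2]),np.sin(P[2]); V=np.array(V); return np.c_[P[0]+c*V[:,0]-s*V[:,1],P[1]+s*V[:,0]+c*V[:,1],V[:,2]]
def dockV(): return [(x,y,z) for y in(-.097,.097) for x,z in((-.044,0),(-.044,.032),(.035,.0755),(.128,.075),(.128,0))]
def trayV(): return [(x,y,z) for y in(-.09,.09) for x in(-.07,.07) for z in(0,.035)]
E
cat > fit.py <<'E'
from h import *
from scipy.optimize import minimize
C={n:read_camera(n) for n in("scene","top")}
def masks(t,near):
    M={}
    for n in C:
        best=[o for o in outline_of(n,t) if np.hypot(*(np.array(o["centre"])-near[n]))<25]
        if best:
            m=best[0]["pixels"].astype(np.uint8); print(t,n,best[0]["confidence"],m.sum())
            m=cv2.morphologyEx(m,cv2.MORPH_OPEN,np.ones((5,5),np.uint8)) if n=="scene" and t=="dock" else m
            M[n]=cv2.resize(m,(2560,1600),interpolation=cv2.INTER_LINEAR)
    return M
def fit(t,V,near,x0):
    M=masks(t,near)
    def cost(P):
        w=place(P,V); s=0
        for n in M:
            h=hullmask(C[n],w); s+=1-(h&M[n]).sum()/(h|M[n]).sum()
        return s
    r=min((minimize(cost,np.array(x0)+[0,0,a],method="Nelder-Mead",options=dict(initial_simplex=np.array(x0)+[0,0,a]+np.array([[0,0,0],[.015,0,0],[0,.015,0],[0,0,.08]]),xatol=2e-4)) for a in(-.05,.05)),key=lambda r:r.fun)
    print(t,r.x.round(4),np.degrees(r.x[2]).round(2),r.fun); return r.x
d=fit("dock",dockV(),dict(scene=(340,240),top=(331,180)),[.546,-.074,.08])
g=fit("tray",trayV(),dict(scene=(355,170),top=(233,213)),[.52,.24,.0])
pts={"bayL":(0,.042,.056),"bayR":(0,-.042,.056)}
pts["pressL(2rad)"]=None
# colour centroids
for nm,y in(("orange",.042),("blue",-.042)):
    n=np.array([-.5,0,.866]);u=np.array([.866,0,.5])
    B=[np.array([0,y,.056])+n*s+u*a+np.array([0,b,0]) for s in(.005,.035) for a in(-.009,.009) for b in(-.011,.011)]
    for c in C:
        I=C[c]["img"];hsv=cv2.cvtColor(I,cv2.COLOR_BGR2HSV)
        lo,hi=((5,150,90),(18,255,255)) if nm=="orange" else ((105,120,60),(125,255,255))
        m=cv2.inRange(hsv,lo,hi); h=hullmask(C[c],place(d,B)); hc=np.argwhere(h).mean(0)[::-1]/4-.5
        yy,xx=np.nonzero(m); k=np.hypot(xx-hc[0],yy-hc[1])<14
        print(nm,c,"pred",hc.round(1),"seen",np.round([xx[k].mean(),yy[k].mean()],1),k.sum(), h.sum()/16)
# overlay
for c in C:
    I=cv2.resize(C[c]["img"],None,fx=4,fy=4,interpolation=cv2.INTER_CUBIC)
    def ln(P,pts,col):
        q=np.array([proj(C[c],v) for v in place(P,pts)])*4+2; cv2.polylines(I,[q.astype(np.int32)],True,col,1)
    ln(d,[(-.044,-.097,.032),(.035,-.097,.0755),(.128,-.097,.075),(.128,.097,.075),(.035,.097,.0755),(-.044,.097,.032)],(0,255,0))
    ln(g,[(-.07,-.09,.035),(.07,-.09,.035),(.07,.09,.035),(-.07,.09,.035)],(0,0,255))
    for y in(.042,-.042):
        for th in(2.0,):
            dd=np.cos(th)*np.array([-.866,-.5])+np.sin(th)*np.array([-.5,.866]); h=np.array([.0282,.0792])
            e=h+.065*dd
            ln(d,[(h[0],y-.025,h[1]),(h[0],y+.025,h[1]),(e[0],y+.025,e[1]),(e[0],y-.025,e[1])],(255,0,255))
        n=np.array([-.5,0,.866]);u=np.array([.866,0,.5])
        ln(d,[np.array([0,y,.056])+n*.035+u*a+np.array([0,b,0]) for a,b in((-.009,-.011),(.009,-.011),(.009,.011),(-.009,.011))],(255,255,0))
    r={"scene":(560,1160,1120,1520),"top":(560,1060,860,1500)}[c]
    cv2.imwrite(f"pics/ov_{c}.png",I[r[0]:r[1],r[2]:r[3]])
a=cv2.imread("pics/ov_scene.png");b=cv2.imread("pics/ov_top.png")
b=cv2.resize(b,(500,390)); a=a[:,:]
W=np.zeros((600,800,3),np.uint8); cv2.imwrite("pics/ovt.png",cv2.imread("pics/ov_top.png"))
E
python3 fit.py
```

```text
dock scene 0.67 4169
dock top 0.57 2713
dock [ 0.5476 -0.0657  0.0783] 4.48 0.24691043078106667
tray scene 0.9 1722
tray top 0.78 2219
tray [0.4976 0.283  0.0448] 2.56 0.06793101617796293
orange scene pred [318.  214.7] seen [317.9 214.1] 85 125.0625
orange top pred [320.3 195.7] seen [321.3 195.2] 60 57.0625
blue scene pred [303.7 234.9] seen [304.  236.1] 125 137.875
blue top pred [345.1 193.1] seen [346.1 192.4] 50 58.375
```

View pics/ov_scene.png

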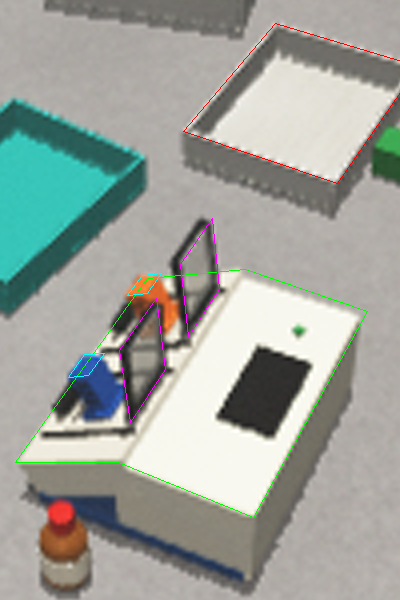

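View pics/ov_top.png

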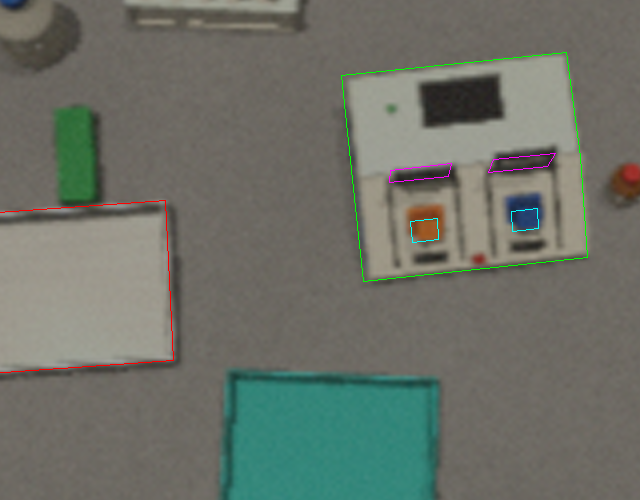

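Emit:
carry_out --rows "29 52 0 -1;29 52 0 -1;29 52 0 -1;29 52 0 -1;29 52 0 -1;29 52 0 -1;29 52 0 -1;29 52 0 -1;29 52 0 -1;29 52 0 -1" --claw 50 --force 100

```text
t: 2.65
eef_pos: [0.4675, -0.1299, 0.2317]
tool_rot: [0.0, 0.999, 0.045, 0.001]
contact_force: [0.9, -0.5, 0.5]
gripper_width: 0.586
grasp_force: 0.0
```

Emit:
carry_out --rows "29 51 0 -0.7;30 52 0 0;0 0 -50 0;0 0 -50 0;0 0 0 0"

```text
t: 3.28
eef_pos: [0.5228, -0.0286, 0.1284]
tool_rot: [-0.0, 0.999, 0.039, -0.004]
contact_force: [-0.1, 0.4, 0.0]
gripper_width: 0.587
grasp_force: 0.0
```

```bash
python3 - <<'E'
from h import *
o=get_obs();print(o["eef_pos"],o["contact_force"],o["tool_rot"])
c=read_camera("scene");i=c["img"];d=read_camera("top")["img"]
a=cv2.resize(i[150:280,260:390],(590,590),interpolation=cv2.INTER_CUBIC)
cv2.imwrite("pics/g1.png",a)
E
```

```text
[ 0.52278533 -0.02856877  0.12841108] [-0.08348917  0.42753554  0.02088492] [-1.83999028e-04  9.99223409e-01  3.92197142e-02 -3.78938499e-03]
```

View pics/g1.png

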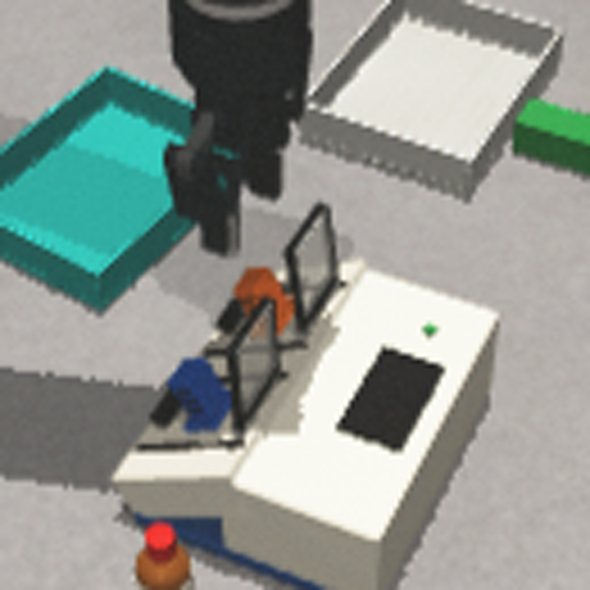

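```bash
python3 - <<'E'
from h import *
for n,(x0,y0,k) in dict(scene=(260,150,590/130),top=(0,0,1)).items():
    c=read_camera(n)
    P=(.549,-.0688,.0785)
    w=place(P,[(-.0175,.042,.0863),(-.010,.042,.0733)])
    for p in[(.5228,-.0286,.1284),(.5228,-.0286,.1384),*w]: print(n,np.round((proj(c,p)-[x0,y0])*k,1))
    hsv=cv2.cvtColor(c["img"],cv2.COLOR_BGR2HSV); m=cv2.inRange(hsv,(4,150,70),(18,255,255)); 
    q=proj(c,w[1]); yy,xx=np.nonzero(m);kk=np.hypot(xx-q[0],yy-q[1])<10; print(((xx[kk].mean()-x0)*k,(yy[kk].mean()-y0)*k) if kk.any() else None,kk.sum())
print(get_obs()["eef_pos"])
E
```

```text
scene [243.  226.1]
scene [242.7 213.8]
scene [252.1 279.2]
scene [263.3 297.9]
(np.float64(263.012048192771), np.float64(291.60982391102874)) 83
top [322.1 195.4]
top [322.2 194.7]
top [321.6 196.7]
top [321.3 195.4]
(np.float64(318.75), np.float64(197.125)) 8
[ 0.52736273 -0.02855277  0.13360429]
```

Emit:
carry_out --rows "0 0 -30 0;0 0 -20 0;0 0 -12 0;0 0 -6 0;0 0 0 0"

```text
t: 4.1
eef_pos: [0.5261, -0.0285, 0.0638]
tool_rot: [0.0, 0.999, 0.039, 0.0]
contact_force: [-0.2, -0.5, 1.0]
gripper_width: 0.59
grasp_force: 0.0
```

Emit:
carry_out --rows "0 0 0 0;0 0 0 0;0 0 0 0;0 0 0 0;0 0 0 0" --claw 10 --force 100

```text
t: 4.72
eef_pos: [0.5261, -0.0281, 0.0642]
tool_rot: [-0.0, 0.999, 0.039, 0.001]
contact_force: [-1.6, 1.4, 5.4]
gripper_width: 0.233
grasp_force: 97.9
```

Emit:
carry_out --rows "-2 -0.2 3.5 0;-2 -0.2 3.5 0;-2 -0.2 3.5 0;-3 -0.2 5.2 0;-3 -0.2 5.2 0;0 0 0 0"

```text
t: 5.48
eef_pos: [0.5136, -0.0297, 0.0848]
tool_rot: [0.0, 0.999, 0.039, 0.0]
contact_force: [0.4, -0.2, -1.1]
gripper_width: 0.23
grasp_force: 103.1
```

Emit:
carry_out --rows "-5 -0.4 8.7 0;-5 -0.4 8.7 0;-5 -0.4 8.7 0;-5 -0.4 8.7 0;0 0 20 0;0 0 25 0;0 0 0 0"

```text
t: 6.35
eef_pos: [0.4948, -0.0311, 0.1659]
tool_rot: [0.0, 0.999, 0.039, 0.002]
contact_force: [0.1, 0.1, -1.8]
gripper_width: 0.235
grasp_force: 103.1
```

```bash
python3 - <<'E'
from h import *
c=read_camera("scene");i=c["img"]
print(get_obs()["eef_pos"])
cv2.imwrite("pics/g2.png",cv2.resize(i[140:270,260:390],(590,590),interpolation=cv2.INTER_CUBIC))
E
```

```text
[ 0.49396527 -0.03117303  0.1646995 ]
```

View pics/g2.png

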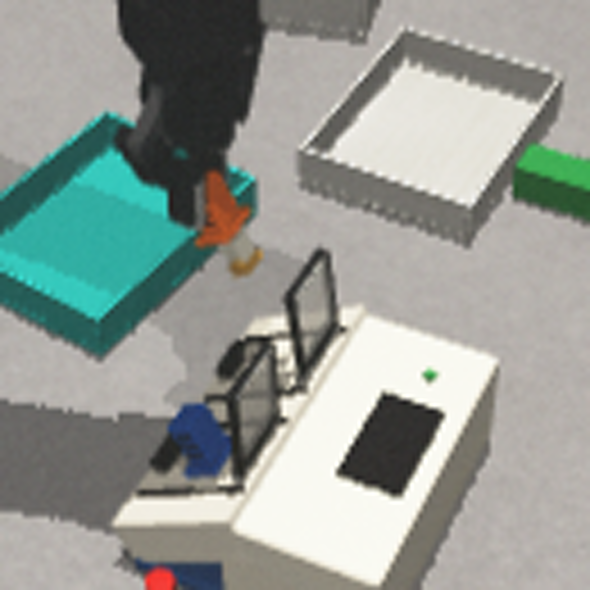

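Emit:
carry_out --rows "-2 52 0 0;-2 53 0 0;-2 53 0 0;-2 52 0 0;-2 52 0 0;-1 52 0 0;0 0 -40 0;0 0 -40 0;0 0 -30 0;0 0 0 0"

```text
t: 7.65
eef_pos: [0.4802, 0.2814, 0.051]
tool_rot: [0.002, 0.999, 0.039, -0.003]
contact_force: [-0.4, -0.7, 0.6]
gripper_width: 0.234
grasp_force: 103.1
```

Emit:
carry_out --rows "0 0 -6 0;0 0 0 0"

```text
t: 7.9
eef_pos: [0.4831, 0.2831, 0.0487]
tool_rot: [-0.0, 0.999, 0.039, 0.001]
contact_force: [-0.4, -0.3, -0.9]
gripper_width: 0.234
grasp_force: 103.1
```

Emit:
carry_out --rows "0 0 -2 0;0 0 0 0;0 0 0 0" --claw 50 --force 40

```text
t: 8.28
eef_pos: [0.4829, 0.283, 0.0464]
tool_rot: [-0.0, 0.999, 0.039, 0.0]
contact_force: [-0.5, -0.0, -0.8]
gripper_width: 0.59
grasp_force: 0.0
```

Emit:
carry_out --rows "0 0 0 0;0 0 30 0;0 0 50 0;0 0 60 0;0 0 20 0;0 0 0 0"

```text
t: 9.02
eef_pos: [0.4835, 0.2836, 0.2079]
tool_rot: [-0.001, 0.999, 0.039, 0.002]
contact_force: [0.8, -0.4, -0.3]
gripper_width: 0.583
grasp_force: 0.0
```

```bash
python3 - <<'E'
from h import *
C={n:read_camera(n) for n in("scene","top")}
print(get_obs()["eef_pos"])
for t in["orange_plug","cover_left_press","cover_left_hinge","cover_left"]:
  for n in C: print(t,n,[(np.round(x["centre"],1),round(x["confidence"],2)) for x in (recognise if t=="cover_left" else place_of)(n,t)[:3]])
P=(.549,-.0688,.0785); d=np.array([-.866,-.5]);nn=np.array([-.5,.866])
i=C["scene"]["img"]
cv2.imwrite("pics/g3.png",cv2.resize(i[130:270,280:420],(590,590),interpolation=cv2.INTER_CUBIC))
for th in(1.9,2.0,2.1):
    q=np.array([.0282,.0792])+.045*(np.cos(th)*d+np.sin(th)*nn)+.003*(-np.sin(th)*d+np.cos(th)*nn)
    w=place(P,[(q[0],.042,q[1])])[0]; print(th,w,[proj(C[n],w).round(1) for n in C])
E
```

```text
[0.48224923 0.28242331 0.20511613]
orange_plug scene [(array([350. , 168.2]), 0.65), (array([315.2, 229.4]), 0.48)]
orange_plug top [(array([344.2, 191.5]), 0.74)]
cover_left_press scene [(array([312.7, 225.2]), 0.63), (array([328.7, 205.1]), 0.5)]
cover_left_press top [(array([372.1, 186.7]), 0.65), (array([322.2, 181.1]), 0.57)]
cover_left_hinge scene [(array([327.5, 216.7]), 0.55)]
cover_left_hinge top [(array([316.9, 183.9]), 0.5), (array([330.5, 199.6]), 0.45)]
cover_left scene [(array([329.5, 208.8]), 0.79), (array([315. , 228.9]), 0.64)]
cover_left top [(array([318.1, 183.4]), 0.51)]
1.9 [ 0.56808751 -0.0251688   0.12393087] [array([328.6, 206.2]), array([320.6, 182.2])]
2.0 [ 0.57256803 -0.02481636  0.12428142] [array([330.1, 206.6]), array([320.4, 180.9])]
2.1 [ 0.57706106 -0.02446293  0.12418153] [array([331.7, 207.2]), array([320.3, 179.6])]
```

View pics/g3.png

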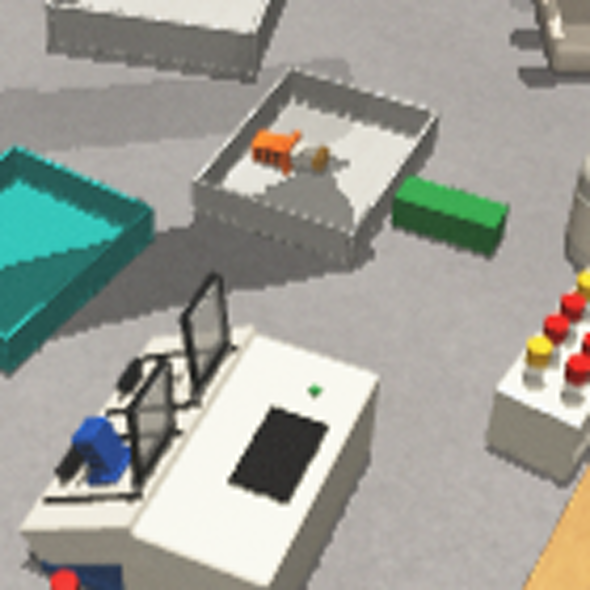

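The plug lies in the steel tray and the left cover stands at about 2 rad. Next I move in behind the cover with closed fingers.

Emit:
carry_out --rows "20 -51 0 0;20 -51 0 0;20 -51 0 0;19 -51 0 0;19 -51 0 0;19 -51 0 0;0 0 -30 0;0 0 -40 0;0 0 0 0" --claw 0

```text
t: 10.65
eef_pos: [0.5972, -0.0233, 0.1331]
tool_rot: [-0.0, 0.999, 0.039, -0.003]
contact_force: [-0.3, -0.4, 0.2]
gripper_width: 0.001
grasp_force: 0.0
```

Emit:
carry_out --rows "-17 -1.4 0 0;-11 -0.9 -3 0;-11 -0.9 -3 0;0 0 0 0"

```text
t: 11.15
eef_pos: [0.56, -0.0265, 0.1303]
tool_rot: [0.0, 0.999, 0.039, -0.0]
contact_force: [-0.5, -0.1, -0.7]
gripper_width: 0.003
grasp_force: 0.0
```

Emit:
carry_out --rows "-7.5 -0.6 -5.6 0;-7.5 -0.6 -5.6 0;-5.2 -0.4 -7.9 0;-5.2 -0.4 -7.9 0;-2 -0.2 -6.8 0;-2 -0.1 -6.8 0;0 0 0 0"

```text
t: 12.02
eef_pos: [0.5308, -0.0286, 0.0888]
tool_rot: [-0.0, 0.999, 0.039, -0.001]
contact_force: [-0.7, 0.2, 0.5]
gripper_width: 0.001
grasp_force: 0.0
```

```bash
python3 - <<'E'
from h import *
c=read_camera("scene");i=c["img"]
print(get_obs()["eef_pos"],get_obs()["contact_force"])
cv2.imwrite("pics/g4.png",cv2.resize(i[160:270,270:380],(590,590),interpolation=cv2.INTER_CUBIC))
E
```

```text
[ 0.5311859  -0.0285479   0.08913034] [0.3998367  0.23406845 0.54915197]
```

View pics/g4.png

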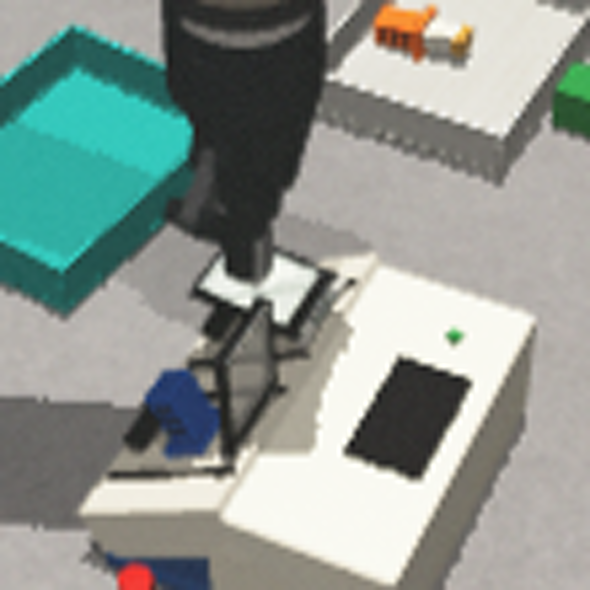

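The cover is swung down to about 0.55 rad, just under the fingertips. Now the press.

Emit:
carry_out --rows "-5 -0.3 0 0;-4 -0.3 -4 0;0 0 -5 0;0 0 -5 0;0 0 -3 0;0 0 0 0"

```text
t: 12.82
eef_pos: [0.5222, -0.0291, 0.0721]
tool_rot: [-0.0, 0.999, 0.039, -0.0]
contact_force: [-0.4, 0.6, 0.7]
gripper_width: 0.003
grasp_force: 0.0
```

Emit:
carry_out --rows "0 0 -2 0;0 0 0 0;0 0 -2 0;0 0 0 0"

```text
t: 13.32
eef_pos: [0.5222, -0.0292, 0.0683]
tool_rot: [0.0, 0.999, 0.039, -0.0]
contact_force: [-0.1, -0.3, -0.1]
gripper_width: -0.003
grasp_force: 0.0
```

Emit:
carry_out --rows "0 0 -2 0;0 0 0 0"

```text
t: 13.58
eef_pos: [0.5221, -0.0292, 0.0662]
tool_rot: [-0.0, 0.999, 0.039, -0.0]
contact_force: [0.2, -0.3, 0.1]
gripper_width: 0.0
grasp_force: 0.0
```

Emit:
carry_out --rows "0 0 -2 0;0 0 0 0"

```text
t: 13.82
eef_pos: [0.5225, -0.0292, 0.0653]
tool_rot: [0.0, 0.999, 0.039, 0.0]
contact_force: [-4.0, 0.2, 11.2]
gripper_width: -0.003
grasp_force: 5.8
```

Emit:
carry_out --rows "0 0 -1 0;0 0 0 0"

```text
t: 14.08
eef_pos: [0.5227, -0.0292, 0.0647]
tool_rot: [0.0, 0.999, 0.039, 0.0]
contact_force: [-4.3, -0.9, 14.3]
gripper_width: -0.003
grasp_force: 7.1
```

Contact at the catch, with force rising to 14 N. I continue in 1 mm steps.

Emit:
carry_out --rows "0 0 -1 0;0 0 0 0"

```text
t: 14.32
eef_pos: [0.523, -0.0291, 0.0636]
tool_rot: [0.0, 0.999, 0.039, 0.001]
contact_force: [-2.9, 0.3, 12.2]
gripper_width: -0.001
grasp_force: 6.0
```

Emit:
carry_out --rows "0 0 -1 0;0 0 0 0"

```text
t: 14.58
eef_pos: [0.5235, -0.0291, 0.0624]
tool_rot: [0.0, 0.999, 0.039, 0.001]
contact_force: [-0.0, 1.3, 6.6]
gripper_width: -0.003
grasp_force: 3.3
```

Emit:
carry_out --rows "0 0 -1.5 0;0 0 0 0"

```text
t: 14.82
eef_pos: [0.5223, -0.0291, 0.0599]
tool_rot: [0.0, 0.999, 0.039, 0.0]
contact_force: [0.2, -0.3, -0.1]
gripper_width: -0.0
grasp_force: 0.1
```

Emit:
carry_out --rows "0 0 -1 0;0 0 0 0"

```text
t: 15.08
eef_pos: [0.5219, -0.0293, 0.0586]
tool_rot: [0.0, 0.999, 0.039, -0.0]
contact_force: [-0.0, 1.0, 0.2]
gripper_width: -0.004
grasp_force: 0.0
```

Emit:
carry_out --rows "0 0 -1 0;0 0 0 0"

```text
t: 15.32
eef_pos: [0.5221, -0.0292, 0.0582]
tool_rot: [0.0, 0.999, 0.039, -0.0]
contact_force: [-1.9, -0.3, 6.1]
gripper_width: -0.0
grasp_force: 3.0
```

The force dropped to zero as the cover snapped and has come back as firm contact. I'll back off and check.

Emit:
carry_out --rows "0 0 10 0;0 0 40 0;0 0 50 0;-20 0 40 0;-50 30 0 0;-50 30 0 0;0 0 0 0;0 0 0 0"

```text
t: 16.32
eef_pos: [0.4029, 0.0307, 0.1986]
tool_rot: [0.0, 0.999, 0.039, 0.001]
contact_force: [0.1, -0.6, 0.6]
gripper_width: 0.002
grasp_force: 0.0
```

```bash
python3 - <<'E'
from h import *
c=read_camera("scene");i=c["img"]
print(get_obs()["eef_pos"])
P=(.549,-.0688,.0785); d=np.array([-.866,-.5]);nn=np.array([-.5,.866])
J=cv2.resize(i[150:270,265:385],(590,590),interpolation=cv2.INTER_CUBIC)
e=np.array([.0282,.0792])+.003*nn
q=place(P,[(*(e+0*d)[:1],.042+s,(e+0*d)[1]) for s in(-.025,.025)]+[((e+.065*d)[0],.042+s,(e+.065*d)[1]) for s in(.025,-.025)])
q=np.array([(proj(c,w)-[265,150]+.5)*590/120 for w in q]).astype(int); cv2.polylines(J,[q],True,(255,0,255),1)
cv2.imwrite("pics/g5.png",J)
E
```

```text
[0.40328096 0.03048625 0.19841357]
```

View pics/g5.png

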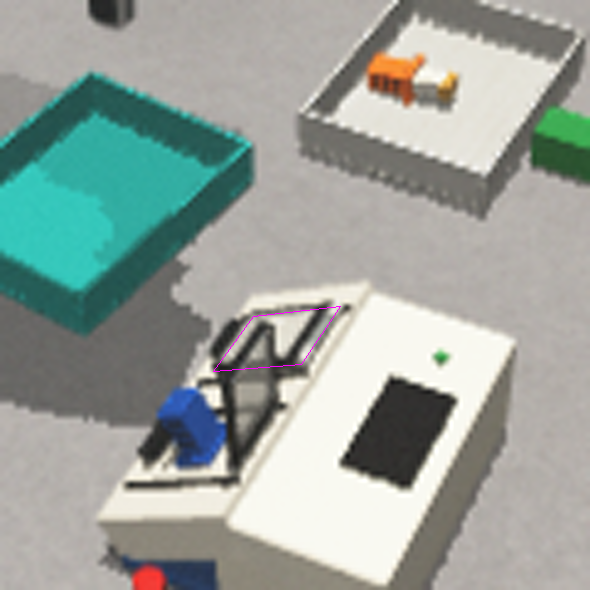

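The left cover lies flat and shut, matching the outline predicted for 0 rad. The orange plug lies in the steel tray, and the blue plug and its cover are untouched.

```bash
python3 -c "
from station import *
print(hand_in())"
```

```text
the job is handed in; nothing more can be done
None
```

The job is handed in at about 16 s of the 61 s: the orange plug lies in the small steel tray, its bay's cover clicked shut under about 14 N, and the blue plug is in place with its cover open. The hand-in gave no verdict.

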